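# Raise the pop-up socket tower to its second stop and hold it up

## Robot

A 6-joint arm with a two-finger parallel gripper is mounted at the origin on the work surface. World frame = base frame: x ahead of the robot, y to its left, z up, the work surface at z = 0. Lengths are in mm, angles in degrees, forces in N, time in s.
With the tool pointing down it reaches from about 300 to 850 mm from the base axis. Payload 4.2 kg.
Tool frame: the origin (TCP) lies between the finger pads; the fingertips stand 22 mm ahead of it and the grasp point (between the pads) lies 3 mm ahead of it; z points along the fingers, y is the direction in which the jaws open and shut (so a half turn about z gives the same grasp; the last joint's range is limited). The gripper opens to 91 mm and grips with 3 to 60 N. Pads are 32 mm wide; open, the fingers measure 118 mm over their backs; the gripper's body (76 mm by 178 mm) begins 60 mm behind the grasp point.
Start: joints at [-77.12, 18.312, 89.639, -0, 72.044, -1.146], TCP at [139.361, -557.873, 214.276] pointing down, gripper open.
Joint ranges: [-177.97, 177.97], [-48.28, 115.42], [12.27, 149.76], [-77.06, 257.06], [2.81, 150.46], [-146.56, 146.56]. Speed limits (degrees/s): [147.25, 147.25, 180, 180, 180, 180].

## Interface

Orientations are given as [roll, pitch, yaw] about the fixed x, y, z axes, in that order (R = Rz(yaw) Ry(pitch) Rx(roll)).
In Python, from workcell import telemetry, cams, env gives the robot as it stands.
- The arm moves only by the shell command python3 -m inch 'ROWS' [FORCE]. ROWS is JSON, a list of rows, each an object of numbers: "x", "y", "z": the shift along the tool's x, y, z in cm; "yaw": the turn about the tool's z in units of 5 degrees (1.0 is 5 degrees); "gripper": the gripper's target within -1 to 1 (fully open at 1, half-way at 0, shut at -1). A call has 1 to 12 rows; each row shifts and turns the commanded pose from where the row before left it, along the tool's axes as they then stand; what a row does not reach is not made up. A row lasts 1/12 s, in which the tool goes at most 41.7 mm and 7.16 degrees, less where a joint would pass 70% of its speed; a pose out of reach is approached as far as the arm can. A call is refused whole if a number of a shift passes 4.17 or a number of a turn 1, either way. A call with a gripper value outside its range is refused whole. The fingers move at their own pace and stop on an object; FORCE is the grip in N (left out, the last holds). Time passes only in rows, so rows that do not move let the fingers close. It gives the time, the measured TCP pose, the force and the opening at its end, in the units of the state.
- telemetry.state(): the state, without advancing time (a new reading comes with each control period).
- cams.grab_frame(name): name is "side" or "top"; returns a dict with "pixels" (420x560x3 uint8, red, green, blue), "mtx" (3x3 intrinsics, pixels), "distortion" ([k1, k2, p1, p2, k3] as OpenCV has them; the pictures are not rectified), "rvec" (rotation vector, rad) and "tvec" (3), from world to camera coordinates, as OpenCV has them. Camera axes: x right, y down, z forward; pixel columns grow to the right and rows downward; lengths in mm; the calibration is good to about 2 mm. A picture is of the moment at which its call begins. There is no depth.
- env.job_done(): hands the job in, once; it reports no verdict.
The state is a dict: "time_s": time; "qpos": joint angles; "qvel": joint speeds; "effort": joint torques, N m; "ee_pos": TCP position; "ee_rot": TCP orientation; "force": force on the tool from outside, world axes, zero at the start; "torque": the same for the moment, N m; "gripper_width": finger opening in mm.
Only numpy, scipy, OpenCV 4.12 (cv2) and the standard library are available. Lean on these libraries where they do the work, as an engineer would, in place of code of your own. Each camera call takes 0.05 s, during which the arm holds its last target. There are 200 camera calls.

## Task

Raise the pop-up socket tower in the counter so that both of its sockets can be reached: squeeze the red release button on the side of its black head, gently, with less than 50 N of grip, and keep hold while pulling the head straight up, past the first stop to the second one. The tower springs back if it is let go, so finish while still holding it fully up and still, and leave the lunchbox, ladle, dish and blue lid where they are.

Things in the scene. Friction and masses are not known exactly. Their poses are not given: they have to be found in the camera images.
- tower: Fixed vertical socket telescope. Origin: on its axis, at counter level; z up; x points horizontally to the side with the red button. Steel flange 118 x 118 mm, 9 mm high, lies on the counter. Tower down, only the black head stands out: 44 mm along x (plus button), 50 mm along y, from 12 to 62 mm above the counter, red stripe on top pointing to the button.
- button (a point): Centre of the outer face of the red release button, 28 mm wide (along y) and 26 mm high, on the head's +x side, 42 mm above the counter with the tower down; it stands 6 mm out of the head when free (28 mm from the axis), flush when fully in. Rises with the head.
- head_top (a point): Centre of the head's top face, 62 mm above the counter with the tower down, 182 mm at the second stop. Under the head come the aluminium upper section (40 x 46 mm) and the grey lower section (50 x 56 mm), each with one socket.
- release (a joint): Travel of the red button, m: 0 = out, 0.006 = fully in (towards -x). Spring: 2 N to start, 6 N fully in. It frees the head once in by more than 3.5 mm; else the head is locked down. Squeezing the head along x, one finger on the button and one on the opposite face, presses it.
- upper (a joint): How far the upper section (with the head) is drawn up out of the lower section, m: 0 = down, 0.06 = its end stop. It comes out first, against a spring of 2 to 5 N; its end is the first stop. If let go when up, the tower sinks back until upper is about 0.025, where it can be gripped and drawn up again without the button.
- lower (a joint): How far the lower section is drawn up out of the flange, m: 0 = down, 0.06 = end stop. It is pulled along once the upper section is at its end, against a spring of 7 to 10 N (the whole pull then needed); its end is the second stop, a hard one, with the head 120 mm above its start.
- lunchbox: Bystander: closed orange plastic lunchbox, 131 x 176 mm, 61 mm high, loose on the counter. Origin: centre of its underside.
- dish: Bystander: small white ceramic dish, 100 mm across, 32 mm high, loose. Origin: centre of its underside.
- blue_lid: Bystander: hard blue silicone pot lid, a disc 136 mm across with a knob, 33 mm high, loose. Origin: centre of its underside.
- ladle: Bystander: steel ladle, loose; bowl 86 mm across and 32 mm high, handle 200 mm long and 10 mm thick running from the bowl along +y, up to 40 mm high. Origin: centre of the bowl's underside.

How it is judged (in metres and radians):
On the way, in this order (a step that is already met when the one before it is completed fails the run):
1. the release button is pressed in by the fingers while the tower is still down (value of joint release above 0.004 m and value of joint upper below 0.03 m and contact force between the fingers and tower above 2 N), for 0.1 s.
2. the tower is pulled up to its second stop (value of joint upper above 0.054 m and value of joint lower above 0.052 m and contact force between the fingers and tower above 2 N), for 0.3 s.
At the end, for the whole second after the job is handed in: The fingers still hold the tower at its second stop: upper section within 6 mm and lower section within 8 mm of their end stops, both still (under 20 mm/s), held by the fingers with more than 2 N; every bystander within 20 mm of its start (all of step 2 and velocity of joint upper between -0.02 and 0.02 m/s and velocity of joint lower between -0.02 and 0.02 m/s and distance of each of lunchbox, dish, blue_lid, ladle from where it was at the start of the episode below 0.02 m); the arm keeps its last pose, push and grip.
It fails at once if the tower is gripped or pulled too hard (both fingers' forces are added up) (contact force between the fingers and tower above 130 N).
It fails at once if a bystander is knocked away (distance of any of lunchbox, dish, blue_lid, ladle from where it was at the start of the episode above 0.03 m).
It also fails if it takes over 32 s, if anything falls off the work surface, if the arm or the gripper's body presses on something with over 40 N, if the wrist force passes 120 N, or if a joint passes its speed limit or range.

## Working session

There is one attempt and no reset: what is moved stays moved. The work goes in short steps, Python scripts to look and compute and a shell command to move; the robot and the scene stay as the last step left them, time stands still between calls to the robot, and variables do not carry over. Pictures are saved under pics/ and viewed, about 8 in all and at most 12, crops included, and the job is handed in when it is done.

```bash
mkdir -p pics; python3 - <<'E'
from workcell import telemetry, cams
import cv2,numpy as np,pickle
s=telemetry.state();print({k:np.round(v,2).tolist() for k,v in s.items()})
F={}
for n in("top","side"):
    f=cams.grab_frame(n);F[n]=f;cv2.imwrite(f"pics/{n}0.png",f["pixels"][:,:,::-1])
    R=cv2.Rodrigues(f["rvec"])[0];print(n,(-R.T@np.ravel(f["tvec"])).round(),f["distortion"])
pickle.dump(F,open("f0.pkl","wb"))
E
```

```text
{'time_s': 0.0, 'qpos': [-77.12, 18.35, 89.71, -0.0, 72.04, -1.15], 'qvel': [-0.05, -0.08, 0.04, -0.02, 0.04, -0.05], 'effort': [-0.0, -41.25, -23.2, 0.07, 0.05, -0.0], 'ee_pos': [139.24, -557.36, 213.44], 'ee_rot': [-179.9, -0.0, 14.03], 'force': [-0.43, -0.39, -0.26], 'torque': [-0.07, -0.02, 0.04], 'gripper_width': 91.18}
top [ 278.  -39. 1407.] [-0.15090849  0.          0.          0.          0.        ]
side [-213.  745.  888.] [-0.05318721  0.          0.          0.          0.        ]
```

View pics/top0.png

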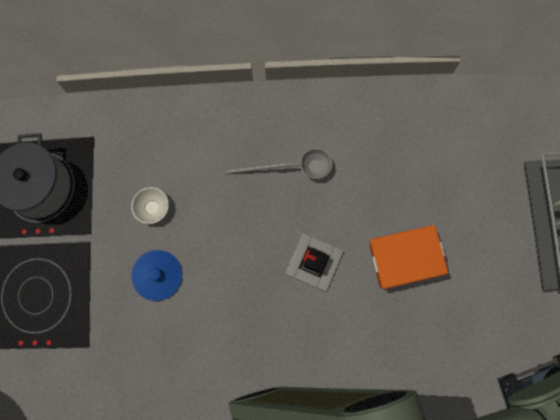

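View pics/side0.png

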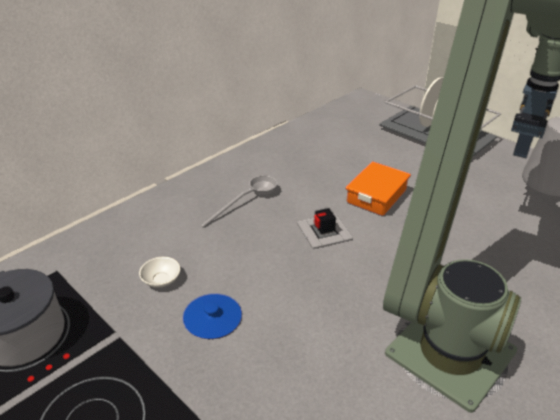

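The top view shows the tower at about (314,262) px, with the red stripe and button on its left (+y) side. The lunchbox is to its right at (408,257), the ladle bowl at (318,165), the dish at (151,206) and the lid at (157,275). The side view shows the same layout with the head at (324,220).

```bash
cat > h.py <<'E'
import cv2,numpy as np
def ray(f,uv,z):
    p=cv2.undistortPoints(np.float64(uv).reshape(-1,1,2),f["mtx"],np.float64(f["distortion"])).reshape(-1,2)
    R=cv2.Rodrigues(f["rvec"])[0];c=-R.T@np.ravel(f["tvec"])
    d=np.c_[p,np.ones(len(p))]@R
    return c+d*((z-c[2])/d[:,2])[:,None]
def proj(f,P): return cv2.projectPoints(np.float64(P).reshape(-1,3),f["rvec"],f["tvec"],f["mtx"],np.float64(f["distortion"]))[0].reshape(-1,2)
E
python3 - <<'E'
import pickle;from h import *
F=pickle.load(open("f0.pkl","rb"))
f=F["top"];im=f["pixels"].astype(int)
sub=im[225:300,275:352];g=sub.mean(2)
print("bg",im[300,250],im[250,300],"flange?",im[270,300],im[285,315])
red=(im[:,:,0]>90)&(im[:,:,1]<60);
def big(m,off):
    c,_=cv2.findContours(m.astype(np.uint8),0,1);c=max(c,key=cv2.contourArea);return c.reshape(-1,2)+off
o=np.array([275,225])
fl=big(cv2.morphologyEx(((g>112)|(g<60)|(sub[:,:,0]>150)).astype(np.uint8),cv2.MORPH_OPEN,np.ones((5,5))),o)
hd=big(((g<40)|(red[225:300,275:352])),o)
for n,c,z in(("flange",fl,9),("head",hd,62)):
    P=ray(f,c,z)[:,:2].astype(np.float32);print(n,cv2.minAreaRect(P))
ys,xs=np.nonzero(red[225:300,275:352]);P=ray(f,np.c_[xs+275,ys+225],62);print("red",P.mean(0),len(P))
for n,w in(("top",(270,220,360,300)),("side",(290,195,360,250))):
    q=F[n]["pixels"][w[1]:w[3],w[0]:w[2],::-1];cv2.imwrite(f"c_{n}.png",cv2.resize(q,(400,360),interpolation=cv2.INTER_NEAREST))
cv2.imwrite("pics/crop.png",np.hstack([cv2.imread("c_top.png"),cv2.imread("c_side.png")]))
# bystanders
for n,uv,z in(("box",[[370,240],[438,226],[447,272],[383,289]],61),("ladle",[[318,165],[228,171]],30),("dish",[[151,206]],30)):
    print(n,ray(f,uv,z).round().tolist())
E
```

```text
bg [103  98  92] [130 127 121] flange? [124 119 114] [128 124 118]
flange ((456.623046875, -126.14060974121094), (115.14867401123047, 116.42596435546875), 63.80588912963867)
head ((449.2307434082031, -125.0672836303711), (59.0602912902832, 56.20560836791992), 62.82736587524414)
red [ 462.79231507 -110.8947503    62.        ] 62
box [[495.0, -270.0, 61.0], [522.0, -450.0, 61.0], [402.0, -460.0, 61.0], [370.0, -292.0, 61.0]]
ladle [[710.0, -154.0, 30.0], [706.0, 87.0, 30.0]]
dish [[621.0, 294.0, 30.0]]
```

View pics/crop.png

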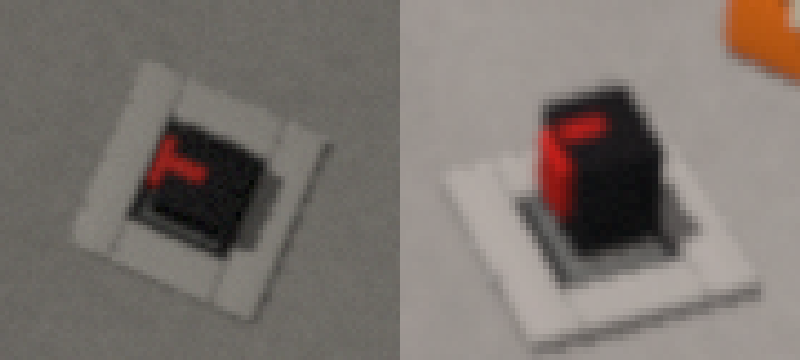

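The flange measures 115 x 116 mm against a true 118, centred at (457,-126). The button direction is about +64° in world, so the tool needs a -40° world turn, which is +8 units about tool z. Next I move above it at a safe height.

```bash
python3 -m inch '[{"x":2.95,"y":-2.44,"gripper":1},{"x":2.95,"y":-2.44},{"x":2.95,"y":-2.44},{"x":2.95,"y":-2.44},{"x":2.95,"y":-2.44},{"x":2.95,"y":-2.44},{"x":2.95,"y":-2.44},{"x":2.95,"y":-2.44},{"x":2.95,"y":-2.44},{"x":2.95,"y":-2.44},{"x":2.95,"y":-2.44},{"x":2.95,"y":-2.44}]' 30
python3 -m inch '[{"x":2.95,"y":-2.44},{"x":2.9,"y":-2.4},{"yaw":1},{"yaw":1},{"yaw":1},{"yaw":1},{"yaw":1},{"yaw":1},{"yaw":1},{"yaw":1}]'
python3 -m inch '[{"z":0},{"z":0}]'
python3 - <<'E'
from workcell import cams,telemetry
from h import *
s=telemetry.state();print(s["ee_pos"],s["ee_rot"],s["force"])
out=[]
t=np.deg2rad(64)
ux=np.array([np.cos(t),np.sin(t),0]);uy=np.array([-np.sin(t),np.cos(t),0]);c=np.array([456.6,-126.1,0])
for n in("top","side"):
    f=cams.grab_frame(n);im=f["pixels"][:,:,::-1].copy()
    P=[c+a*22*ux+b*25*uy+[0,0,62] for a,b in((1,1),(1,-1),(-1,-1),(-1,1))]+[c+28*ux+[0,0,42]]+[c+a*59*ux+b*59*uy+[0,0,9] for a,b in((1,1),(1,-1),(-1,-1),(-1,1))]
    q=proj(f,P);w=q[:4].mean(0).astype(int)-[45,40]
    im=cv2.resize(im[w[1]:w[1]+80,w[0]:w[0]+90],None,fx=4.4,fy=4.4,interpolation=cv2.INTER_NEAREST)
    for u in q: cv2.circle(im,tuple(int(v) for v in (u-w+.5)*4.4),3,(0,255,0),1)
    out.append(im)
cv2.imwrite("pics/over.png",np.hstack(out))
E
```

```text
[ 139.22531153 -557.4434852   213.52795457] [-1.79911860e+02  2.99085538e-04  1.40235363e+01] [-0.0685923  -0.66286587  0.17370432]invalid input
invalid input
invalid input
```

View pics/over.png

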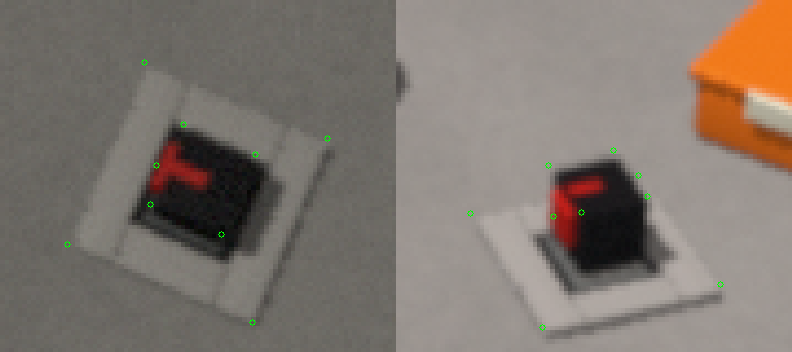

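The moves were refused, probably because every key has to be given, so the arm is still at its start. The overlay shows my centre estimate off by a few mm: the real flange corners sit about 5 px right of and below the circles at 4.4x. In the left crop they are at (147,66), (333,148), (253,322) and (75,243). I'll recompute from these corners and find the row format.

```bash
python3 - <<'E'
import pickle;from h import *
F=pickle.load(open("f0.pkl","rb"));t=np.deg2rad(64)
ux=np.array([np.cos(t),np.sin(t),0]);uy=np.array([-np.sin(t),np.cos(t),0]);c=np.array([456.6,-126.1,0])
H=[c+a*22*ux+b*25*uy+[0,0,62] for a,b in((1,1),(1,-1),(-1,-1),(-1,1))]
for n,pts in(("top",[[147,66],[333,148],[253,322],[75,243]]),("side",[[477-396,216],[547-396,334],[722-396,294]])):
    f=F[n];w=proj(f,H).mean(0).astype(int)-[45,40]
    P=ray(f,np.array(pts)/4.4-.5+w,9);e=np.diff(P,axis=0)
    print(n,P.mean(0) if n=="top" else (P[0]+P[2])/2,np.linalg.norm(e,axis=1),np.rad2deg(np.arctan2(e[:,1],e[:,0])))
    if n=="top": P=ray(f,np.array([[172,128],[268,165]])/4.4-.5+w,62);print(P)
E
python3 -m inch '[{"x":2.95,"y":-2.44,"z":0,"yaw":0,"gripper":1},{"x":2.95,"y":-2.44,"z":0,"yaw":0,"gripper":1},{"x":2.95,"y":-2.44,"z":0,"yaw":0,"gripper":1},{"x":2.95,"y":-2.44,"z":0,"yaw":0,"gripper":1},{"x":2.95,"y":-2.44,"z":0,"yaw":0,"gripper":1},{"x":2.95,"y":-2.44,"z":0,"yaw":0,"gripper":1},{"x":2.95,"y":-2.44,"z":0,"yaw":0,"gripper":1},{"x":2.95,"y":-2.44,"z":0,"yaw":0,"gripper":1},{"x":2.95,"y":-2.44,"z":0,"yaw":0,"gripper":1},{"x":2.95,"y":-2.44,"z":0,"yaw":0,"gripper":1},{"x":2.95,"y":-2.44,"z":0,"yaw":0,"gripper":1},{"x":2.95,"y":-2.44,"z":0,"yaw":0,"gripper":1}]' 30
```

```text
top [ 454.8472007  -128.53068359    9.        ] [121.06376513 114.0948963  114.21312871] [-117.24838014  151.41879374   62.89626528]
[[ 487.05980508 -110.34295331   62.        ]
 [ 462.77170203 -163.81595829   62.        ]]
side [ 451.17217547 -123.35362968    9.        ] [120.50336034 114.85928619] [ 152.58326692 -117.20932454]
time_s: 1.2
ee_pos: [412.5, -186.2, 214.4]
ee_rot: [180.0, -0.0, 14.0]
force: [0.6, -0.1, -0.4]
gripper_width: 91.4
```

The row format works. The refined estimate is centre (453.5,-127.5) ±3 mm and button direction 63°, with both views agreeing. I continue, turn, and come down to just above the head.

```bash
python3 -m inch '[{"x":2.7,"y":-2.35,"z":0,"yaw":0,"gripper":1},{"x":2.7,"y":-2.35,"z":0,"yaw":0,"gripper":1},{"x":0,"y":0,"z":0,"yaw":1,"gripper":1},{"x":0,"y":0,"z":0,"yaw":1,"gripper":1},{"x":0,"y":0,"z":0,"yaw":1,"gripper":1},{"x":0,"y":0,"z":0,"yaw":1,"gripper":1},{"x":0,"y":0,"z":0,"yaw":1,"gripper":1},{"x":0,"y":0,"z":0,"yaw":1,"gripper":1},{"x":0,"y":0,"z":0,"yaw":1,"gripper":1},{"x":0,"y":0,"z":0,"yaw":1,"gripper":1},{"x":0,"y":0,"z":0,"yaw":0.2,"gripper":1}]'
python3 -m inch '[{"x":0,"y":0,"z":3,"yaw":0,"gripper":1},{"x":0,"y":0,"z":3,"yaw":0,"gripper":1},{"x":0,"y":0,"z":3,"yaw":0,"gripper":1},{"x":0,"y":0,"z":1.2,"yaw":0,"gripper":1},{"x":0,"y":0,"z":0,"yaw":0,"gripper":1},{"x":0,"y":0,"z":0,"yaw":0,"gripper":1}]'
python3 - <<'E'
from workcell import cams
import cv2,numpy as np
o=[]
for n,(x,y) in(("top",(260,215)),("side",(275,165))):
    im=cams.grab_frame(n)["pixels"][:,:,::-1]
    o.append(cv2.resize(im[y:y+90,x:x+100],None,fx=4,fy=4,interpolation=cv2.INTER_CUBIC))
cv2.imwrite("pics/close.png",np.hstack(o))
E
```

```text
time_s: 2.12
ee_pos: [452.7, -129.3, 214.1]
ee_rot: [180.0, 0.0, -27.1]
force: [-0.5, -0.8, 0.7]
gripper_width: 91.2
time_s: 2.62
ee_pos: [452.7, -129.3, 112.0]
ee_rot: [180.0, 0.1, -26.9]
force: [1.3, -1.3, 0.0]
gripper_width: 91.1
```

View pics/close.png

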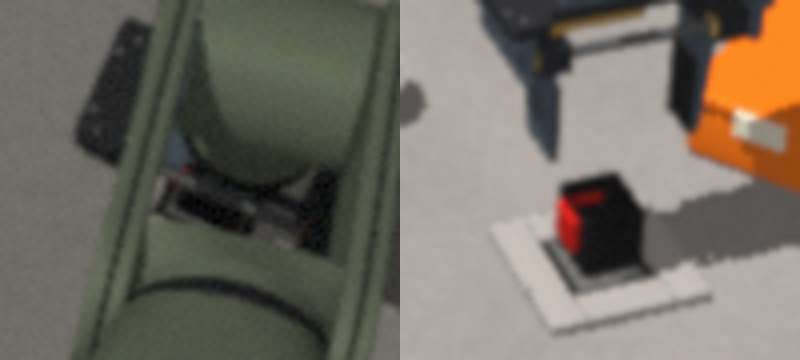

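The side view shows the fingers straddling the head, with tips at (553,160) and (690,125) and the button on the left finger's side. The arm hides the tower in the top view. I descend to grasp height.

```bash
python3 -m inch '[{"x":0,"y":-0.15,"z":1.5,"yaw":0,"gripper":1},{"x":0,"y":0,"z":1.5,"yaw":0,"gripper":1},{"x":0,"y":0,"z":1.5,"yaw":0,"gripper":1},{"x":0,"y":0,"z":1.4,"yaw":0,"gripper":1},{"x":0,"y":0,"z":0.9,"yaw":0,"gripper":1},{"x":0,"y":0,"z":0,"yaw":0,"gripper":1},{"x":0,"y":0,"z":0,"yaw":0,"gripper":1}]' 30
python3 - <<'E'
from workcell import cams
import cv2
im=cams.grab_frame("side")["pixels"][165:265,275:395,::-1]
cv2.imwrite("pics/down.png",cv2.resize(im,None,fx=5,fy=5,interpolation=cv2.INTER_CUBIC))
E
```

```text
time_s: 3.3
ee_pos: [454.1, -128.2, 44.9]
ee_rot: [-180.0, -0.1, -27.0]
force: [-0.1, -0.3, -0.2]
gripper_width: 91.1
```

View pics/down.png

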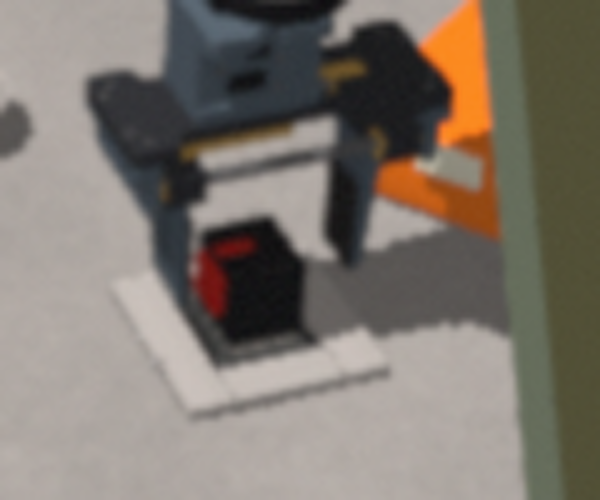

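Both fingers are beside the head at the right height, with the left one facing the red button at (210,285). I start closing gently.

```bash
python3 -m inch '[{"x":0,"y":0,"z":0,"yaw":0,"gripper":0.3},{"x":0,"y":0,"z":0,"yaw":0,"gripper":0.3},{"x":0,"y":0,"z":0,"yaw":0,"gripper":0.15},{"x":0,"y":0,"z":0,"yaw":0,"gripper":0.15}]' 12
python3 -m inch '[{"x":0,"y":0,"z":0,"yaw":0,"gripper":0},{"x":0,"y":0,"z":0,"yaw":0,"gripper":-0.3},{"x":0,"y":0,"z":0,"yaw":0,"gripper":-0.3},{"x":0,"y":0,"z":0,"yaw":0,"gripper":-0.3}]' 12
```

```text
time_s: 3.68
ee_pos: [453.8, -128.1, 44.7]
ee_rot: [-180.0, -0.1, -27.0]
force: [-0.1, -0.6, -0.3]
gripper_width: 67.7
time_s: 4.02
ee_pos: [455.0, -125.6, 44.5]
ee_rot: [-179.7, -0.0, -27.1]
force: [5.2, 13.6, 0.9]
gripper_width: 44.0
```

The opening is 44.0 mm, so the button is in. A side force of 14 N pushes the tool towards the button side, so I re-centre by about 3 mm (tool -y) and raise the grip.

```bash
python3 -m inch '[{"x":0,"y":-0.15,"z":0,"yaw":0,"gripper":-0.5},{"x":0,"y":-0.15,"z":0,"yaw":0,"gripper":-0.5},{"x":0,"y":0,"z":0,"yaw":0,"gripper":-0.5},{"x":0,"y":0,"z":0,"yaw":0,"gripper":-0.5},{"x":0,"y":0,"z":0,"yaw":0,"gripper":-0.5}]' 32
```

```text
time_s: 4.43
ee_pos: [455.1, -125.4, 44.5]
ee_rot: [-180.0, -0.0, -27.0]
force: [-0.1, 1.2, 4.4]
gripper_width: 43.8
```

The side force is now 1 N and the button is held fully in. I lift slowly at first.

```bash
python3 -m inch '[{"x":0,"y":0,"z":-0.3,"yaw":0,"gripper":-0.5},{"x":0,"y":0,"z":-0.4,"yaw":0,"gripper":-0.5},{"x":0,"y":0,"z":-0.4,"yaw":0,"gripper":-0.5},{"x":0,"y":0,"z":-0.4,"yaw":0,"gripper":-0.5},{"x":0,"y":0,"z":-0.5,"yaw":0,"gripper":-0.5},{"x":0,"y":0,"z":0,"yaw":0,"gripper":-0.5},{"x":0,"y":0,"z":0,"yaw":0,"gripper":-0.5}]'
```

```text
time_s: 5.02
ee_pos: [455.1, -125.4, 64.6]
ee_rot: [-180.0, -0.1, -27.0]
force: [2.7, -0.8, -3.0]
gripper_width: 44.1
```

```bash
python3 -m inch '[{"x":0,"y":0,"z":-0.6,"yaw":0,"gripper":-0.5},{"x":0,"y":0,"z":-0.6,"yaw":0,"gripper":-0.5},{"x":0,"y":0,"z":-0.6,"yaw":0,"gripper":-0.5},{"x":0,"y":0,"z":-0.6,"yaw":0,"gripper":-0.5},{"x":0,"y":0,"z":-0.6,"yaw":0,"gripper":-0.5},{"x":0,"y":0,"z":-0.6,"yaw":0,"gripper":-0.5},{"x":0,"y":0,"z":-0.6,"yaw":0,"gripper":-0.5},{"x":0,"y":0,"z":-0.6,"yaw":0,"gripper":-0.5},{"x":0,"y":0,"z":-0.6,"yaw":0,"gripper":-0.5},{"x":0,"y":0,"z":-0.6,"yaw":0,"gripper":-0.5},{"x":0,"y":0,"z":0,"yaw":0,"gripper":-0.5}]'
```

```text
time_s: 5.93
ee_pos: [455.0, -125.3, 124.7]
ee_rot: [-180.0, -0.0, -27.0]
force: [4.3, -0.2, -9.3]
gripper_width: 43.5
```

```bash
python3 -m inch '[{"x":0,"y":0,"z":-0.6,"yaw":0,"gripper":-0.5},{"x":0,"y":0,"z":-0.6,"yaw":0,"gripper":-0.5},{"x":0,"y":0,"z":-0.6,"yaw":0,"gripper":-0.5},{"x":0,"y":0,"z":-0.6,"yaw":0,"gripper":-0.5},{"x":0,"y":0,"z":-0.6,"yaw":0,"gripper":-0.5},{"x":0,"y":0,"z":-0.4,"yaw":0,"gripper":-0.5},{"x":0,"y":0,"z":-0.2,"yaw":0,"gripper":-0.5},{"x":0,"y":0,"z":-0.1,"yaw":0,"gripper":-0.5},{"x":0,"y":0,"z":0,"yaw":0,"gripper":-0.5},{"x":0,"y":0,"z":0,"yaw":0,"gripper":-0.5}]'
python3 - <<'E'
from workcell import cams
import cv2
im=cams.grab_frame("side")["pixels"][:,:,::-1]
cv2.imwrite("pics/up_full.png",im)
cv2.imwrite("pics/up.png",cv2.resize(im[135:255,265:405],None,fx=4,fy=4,interpolation=cv2.INTER_CUBIC))
E
```

```text
time_s: 6.77
ee_pos: [455.0, -125.3, 160.6]
ee_rot: [-180.0, -0.0, -27.0]
force: [5.7, -2.1, -10.8]
gripper_width: 44.0
```

View pics/up.png

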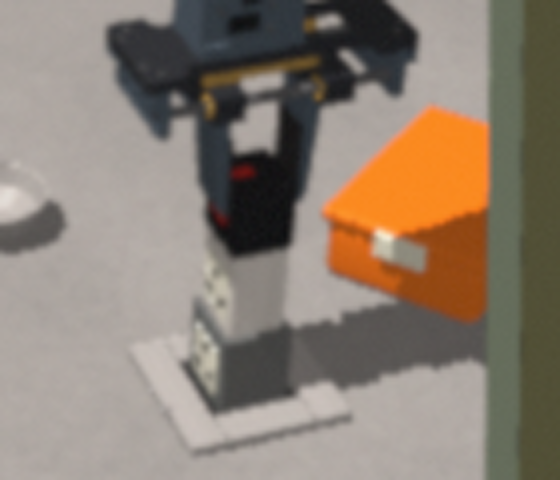

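Both sections are out with both sockets showing, at (215,285) and (205,360), and the head is still gripped. The TCP has risen 116 mm. I creep to the hard stop while watching the force.

```bash
python3 -m inch '[{"x":0,"y":0,"z":-0.1,"yaw":0,"gripper":-0.5},{"x":0,"y":0,"z":-0.1,"yaw":0,"gripper":-0.5},{"x":0,"y":0,"z":-0.1,"yaw":0,"gripper":-0.5},{"x":0,"y":0,"z":0,"yaw":0,"gripper":-0.5},{"x":0,"y":0,"z":0,"yaw":0,"gripper":-0.5}]'
python3 -m inch '[{"x":0,"y":0,"z":-0.1,"yaw":0,"gripper":-0.5},{"x":0,"y":0,"z":0,"yaw":0,"gripper":-0.5},{"x":0,"y":0,"z":0,"yaw":0,"gripper":-0.5},{"x":0,"y":0,"z":0,"yaw":0,"gripper":-0.5},{"x":0,"y":0,"z":0,"yaw":0,"gripper":-0.5}]'
```

```text
time_s: 7.23
ee_pos: [455.0, -125.3, 163.6]
ee_rot: [-180.0, -0.0, -27.0]
force: [6.0, -0.7, -11.1]
gripper_width: 44.0
time_s: 7.65
ee_pos: [455.0, -125.3, 164.5]
ee_rot: [-180.0, -0.0, -27.0]
force: [5.1, -0.9, -10.6]
gripper_width: 43.8
```

```bash
python3 -m inch '[{"x":0,"y":0,"z":-0.1,"yaw":0,"gripper":-0.5},{"x":0,"y":0,"z":0,"yaw":0,"gripper":-0.5},{"x":0,"y":0,"z":0,"yaw":0,"gripper":-0.5},{"x":0,"y":0,"z":0,"yaw":0,"gripper":-0.5},{"x":0,"y":0,"z":0,"yaw":0,"gripper":-0.5},{"x":0,"y":0,"z":0,"yaw":0,"gripper":-0.5}]'
```

```text
time_s: 8.15
ee_pos: [455.0, -125.3, 164.8]
ee_rot: [180.0, 0.0, -27.0]
force: [7.5, -1.3, -15.3]
gripper_width: 43.9
```

The force rose from 10.6 to 15.3 N for only 0.3 mm of travel, so this is the hard stop. I check that the tower is still and the bystanders unmoved, then hand in.

```bash
python3 - <<'E'
import pickle;from h import *
from workcell import cams,telemetry,env
F=pickle.load(open("f0.pkl","rb"));a=F["top"]["pixels"].astype(int);b=cams.grab_frame("top")["pixels"].astype(int)
for n,(x,y,X,Y) in dict(dish=(125,180,180,230),lid=(125,245,190,305),ladle=(220,145,340,190),box=(420,220,455,295)).items():
    print(n,np.abs(a[y:Y,x:X]-b[y:Y,x:X]).mean().round(1))
s=telemetry.state();print(s["ee_pos"],s["force"],s["gripper_width"],np.abs(s["qvel"]).max())
env.job_done()
E
```

```text
dish 7.9
lid 6.3
ladle 6.8
box 7.6
[ 454.9211658  -125.33043381  164.72592892] [  7.50954102  -2.32124006 -16.34171475] 43.85420756526178 0.10758864282624618
the job is handed in; nothing more can be done
```

The tower is up at its second stop and the arm is still holding it there; I handed the job in at about 8.2 s of the 32 s allowed.

- **Grip:** I gripped the head across the button and re-centred about 3 mm after feeling a 14 N side force. I then held it at 32 N with the opening at 44 mm, so the button stayed fully in.
- **Lift:** The tool rose 120.3 mm in a straight pull. Force rose from 10.6 to 15.3 N over the last 0.3 mm, which is the hard stop. The side picture at 116 mm of lift showed both sockets out and the head gripped.
- **Last reading:** The pull was about 16 N with some 8 N sideways, and joint speeds were near zero.
- **Bystanders:** The before-and-after top pictures differ by 6 to 8 grey levels around the dish, lid and ladle and the far part of the lunchbox. I took that even difference to be image noise, and I did not measure their positions again. No contact force was felt except at the tower.
- **Disagreements:**
  - My first batch of moves was refused because rows left out some keys; the arm did not move.
  - My first estimate of the tower centre was 2 to 3 mm off.
  - The top and side views disagreed by about 5 mm on the centre; this was settled by contact.

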